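Square up the swing fence of a slab-trimming board

TASK

Fit the swing fence to the slab-trimming board: push its brass sleeve fully down onto the steel spigot, the bar pointing away from the back fence, and let it go. Then take the aluminium assembly square by its black grip, lay it flat on the board and press it into the corner between the two fences until both of its outer faces bear on them and the swing fence stands square to the back fence. Finish like that, still gripping the square and keeping it pressed with moderate hand force against both fences (do not ram it), so that I can clamp the fence; leave everything else on the bench where it is.

Things in the scene. Friction and masses are not known exactly. Their poses are not given: they have to be found in the camera images.
- trim_board: slab-trimming board, pale plywood, 240x240x16 mm, fixed on the bench, turned up to about 0.25 rad. Origin: centre of its underside; x towards its back fence, y to the left, z up. Its top is 16 mm above the bench
- back_fence: fixed fence along the board's far edge, 232 mm long, 20 mm thick, rising 30 mm above the board's top, smooth aluminium facing (friction about 0.25 against the square). Origin: middle of its working face, at the board's top; the face looks along -x of the board. The working face is 85 mm from the board's centre
- spigot_foot (a point): foot of the steel pivot spigot on the board's top (board frame: x +50, y +89, 35 mm in front of the back fence's face). The spigot stands upright, diameter 14 mm for 30 mm, then a conical nose of 10 mm that ends 6 mm wide; total height 40 mm above the board. Axes as the board's
- corner (a point): corner that the square has to fill, on the board's top: where the back fence's face meets the line of the swing fence's working face once that stands at right angles (board frame: x +85, y +75). Axes as the board's; the square comes from the -x, -y side
- swing_fence: loose swing fence, 0.26 kg: brown wooden bar 28 mm wide, 22 mm high, brass hub and upright sleeve at one end. Origin: sleeve axis, underside. The bar runs along -x to 125 mm from the axis, the hub to 17 mm behind (+x); working face y = -14 mm. Fitted, its x is the board's x; it turns freely on the spigot, held by friction only. At the start flat on the bench, within 0.5 rad of world x
- sleeve_foot (a point): lower end of the sleeve, on its axis, at the swing fence's underside (axes as the swing fence's). The sleeve has 28 mm outer and 17 mm inner diameter (1.5 mm play on the spigot all round) and reaches 48 mm above the underside. Fully down this point lies at spigot_foot
- sleeve_grip (a point): where to grasp the swing fence: on the sleeve's axis, 30 mm above the underside; fingers close along the fence's y on 28 mm (hub sides below 22 mm, round sleeve above). Near its centre of mass (17 mm off along -x). Axes as the swing fence's
- square: loose aluminium assembly square, 0.35 kg: two legs 120 mm long, 28 wide, 18 high at right angles, diagonal brace 14 mm high, black upright grip. Origin: underside below the grip's middle. Outer corner at x +46, y +46; one leg runs from it along -x (its outer face y = +46 goes against the swing fence), one along -y (outer face x = +46, back fence). At the start flat on the bench, within 0.5 rad of world x
- square_grip (a point): where to grasp the square: middle of the black grip, 38 mm above the underside. The grip is a rounded block 48 mm long along the diagonal (the square's x = y line, pointing to the outer corner), 20 mm wide, its top 54 mm above the underside; fingers close across the diagonal, on 20 mm. Axes as the square's
- square_heel (a point): outer corner of the square, at its underside (axes as the square's); at the end it lies at corner. The legs are polished: friction about 0.25 on fences and board
- glaze_purple: glaze bottle with a white cap and a purple band, 72 mm wide, 149 high, a loose bystander at the side; origin: centre of its underside. Leave it alone
- press_mould: two-part plaster mould standing on its long edge, 37x166x72 mm, a loose bystander at the side; origin: centre of its underside. Leave it alone
Things that resemble listed ones, but are neither listed nor needed, are in the scene too. Of the things that look like the swing_fence, the larger one is meant.

How it is judged:
By the outcome, as a careful person would: the job done as asked, in the order asked, and still so for the second after the job is handed in, while the arm keeps its last pose, push and grip.
It also fails if it takes over 72 s, if anything falls off the work surface, if the arm or the gripper's body presses on something with over 40 N, if the wrist force passes 120 N, or if a joint passes its speed limit or range.

ROBOT

A 6-joint arm with a two-finger parallel gripper is mounted at the origin on the work surface; the furniture and walls round the work are solid. World frame = base frame: x ahead of the robot, y to its left, z up, the work surface at z = 0. Lengths are in m, angles in degrees, forces in N, time in s.
With the tool pointing down it reaches from about 0.225 to 0.725 m from the base axis. Payload 3.1 kg.
Tool frame: the origin (TCP) lies midway between the tips of the shut fingers; the grasp point (between the pads) lies grasp_offset behind it (grasp_offset is the distance from the TCP to the grasp point, in m); y points along the fingers, z is the direction in which the jaws open and shut, and the axes are right-handed (so a half turn about y gives the same grasp; the last joint's range is limited). The gripper opens to 85 mm and grips with 20 to 120 N. Pads are 22 mm wide; open, the fingers measure 114 mm over their backs; the gripper's body (76 mm by 85 mm) begins 54 mm behind the grasp point. The pads swing forward as they close: fully open they stand 13 mm farther back than shut.
Start: joints at [59.886, 2.75, 5.684, 92.934, 0, 82.678], TCP at [0.203, 0.484, 0.231] pointing down, gripper open.
Joint ranges: [-166.93, 166.93], [-56.73, 111.36], [-69.38, 81.34], [-121.58, 131.49], [-85.45, 84.26], [-180, 180]. Speed limits (degrees/s): [159.86, 159.86, 180, 180, 180, 180].

INTERFACE

Orientations are given as a 3x3 rotation matrix whose columns are the frame's x, y, z axes.
In Python, from cell import observe, read_camera, calibration, close_job, grasp_offset gives the robot as it stands.
- The arm moves only by the tool play_rows, never from a script. Its argument "plan" is one flat list of numbers, 5 for each row, row after row: the gripper command: -1 is fully open, 1 is shut, values between are in proportion, then the shift along the tool's x, y, z in m, then the turn about the tool's y in rad. A call has 1 to 8 rows; each row shifts and turns the commanded pose from where the row before left it, along the tool's axes as they then stand; what a row does not reach is not made up. A row lasts 1/12 s, in which the tool goes at most 41.7 mm and 7.16 degrees, less where a joint would pass 70% of its speed; a pose out of reach is approached as far as the arm can. A call is refused whole if a number of a shift passes 0.0417 or a number of a turn 0.125, either way. A call with a gripper value outside its range is refused whole. The fingers move at their own pace and stop on an object; "force" is the grip in N (left out, the last holds). Time passes only in rows, so rows that do not move let the fingers close. It gives the time, the measured TCP pose, the force and the opening at its end, in the units of the state.
- observe(): the state, without advancing time (a new reading comes with each control period).
- read_camera(name): name is "scene" or "top" or "wrist"; returns the picture (420x560x3 uint8, red, green, blue); there is no depth.
- calibration(name): a dict with "fx", "fy", "cx", "cy" (pixels), "world_to_cam" (4x4, takes a point from world to camera coordinates). Camera axes: x right, y down, z forward; pixel columns grow to the right and rows downward; lengths in m; the calibration is good to about 2 mm. A picture is of the moment at which its call begins: read the wrist's pose just before it. calibration takes no time and is no camera call; for the wrist camera it gives the pose at the moment of the call.
- close_job(): hands the job in, once; it reports no verdict.
The state is a dict: "clock": time; "qpos": joint angles; "qd": joint speeds; "joint_efforts": joint torques, N m; "position": TCP position; "eef_rot": TCP orientation; "ft_force": force on the tool from outside, world axes, zero at the start; "torque": the same for the moment, N m; "opening": finger opening in m.
Only numpy, scipy, OpenCV 4.12 (cv2) and the standard library are available. Lean on these libraries where they do the work, as an engineer would, in place of code of your own. Each camera call takes 0.05 s, during which the arm holds its last target. There are 200 camera calls.

## Working session

There is one attempt and no reset: what is moved stays moved. The work goes in short steps, Python scripts to look and compute and a tool call to move; the robot and the scene stay as the last step left them, time stands still between calls to the robot, and variables do not carry over. Pictures are saved under pics/ and viewed, about 8 in all and at most 12, crops included, and the job is handed in when it is done.

Besides the shell and the picture viewer there is one more tool, called after ">>>" as a command line: name --argument value ..., lists and objects as JSON in quotes. play_rows: Moves the arm, as the interface text tells. Its arguments: {"type":"object","properties":{"plan":{"type":"array","items":{"type":"number"}},"force":{"type":"number"}},"required":["plan"]}

```bash
mkdir -p pics
python3 - <<'E'
from cell import *
import cv2,numpy as np
s=observe();print({k:np.round(v,4).tolist() for k,v in s.items()},grasp_offset)
for n in("top","scene"):
    im=read_camera(n);cv2.imwrite(f"pics/{n}0.png",im[:,:,::-1]);c=calibration(n);print(n,c['fx'],c['fy'],c['cx'],c['cy'],np.round(c['world_to_cam'],4).tolist())
E
```

```text
{'clock': 0.0, 'qpos': [59.8867, 2.7915, 5.5919, 92.933, -0.0006, 82.6773], 'qd': [0.0597, 0.0145, 0.013, -0.0033, -0.0384, 0.0684], 'joint_efforts': [0.0003, -33.8781, 32.0016, 0.0201, 0.0, -0.0], 'position': [0.2031, 0.4835, 0.2301], 'eef_rot': [[0.9219, -0.0012, 0.3874], [-0.3874, -0.002, 0.9219], [-0.0003, -1.0, -0.0023]], 'ft_force': [-0.1085, -0.5683, 0.732], 'torque': [0.0121, -0.0191, -0.0354], 'opening': 0.0855} 0.0187
top 470.64037293388793 470.64037293388793 280.1089636682515 207.73487524779014 [[-0.024, -0.9997, -0.004, 0.0481], [-0.994, 0.0243, -0.1065, 0.5283], [0.1066, 0.0015, -0.9943, 1.2916], [0.0, 0.0, 0.0, 1.0]]
scene 487.9622356562638 487.9622356562638 291.9242240079911 211.60598250443658 [[0.571, 0.821, 0.001, -0.3373], [0.4081, -0.2828, -0.868, -0.1572], [-0.7123, 0.496, -0.4966, 1.7062], [0.0, 0.0, 0.0, 1.0]]
```

View pics/top0.png

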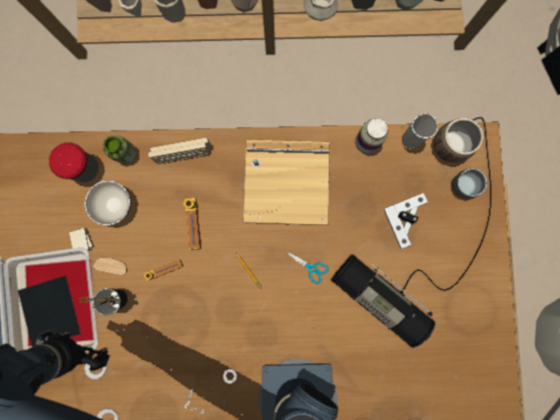

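View pics/scene0.png

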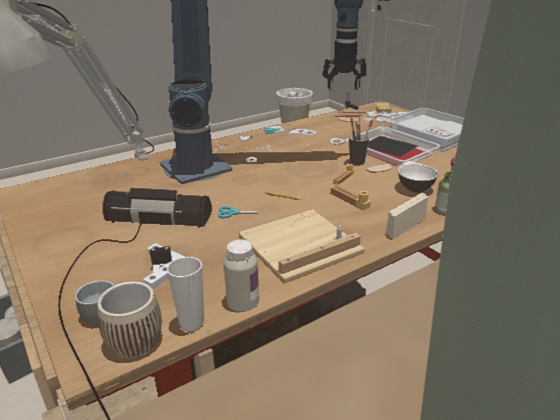

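Top view: the back fence runs along the board's far edge, with the spigot near (256,163). Fence candidates are the large one (sleeve 190,203; bar to 193,248) and a small look-alike (150,274 to 182,263). The large one is meant. The only square is at (406,218). The bottle at (374,135) and the mould at (180,150) are the bystanders. Next is one close crop to confirm and measure.

```bash
cat > h.py <<'E'
import cv2,numpy as np
from cell import *
def ray(c,u,v,z):
    W=c['world_to_cam'];R=W[:3,:3];o=-R.T@W[:3,3]
    d=R.T@np.array([(u-c['cx'])/c['fx'],(v-c['cy'])/c['fy'],1]);return o+d*(z-o[2])/d[2]
def proj(c,P):
    W=c['world_to_cam'];q=np.atleast_2d(P)@W[:3,:3].T+W[:3,3]
    return np.c_[c['fx']*q[:,0]/q[:,2]+c['cx'],c['fy']*q[:,1]/q[:,2]+c['cy']]
def loc(o,a,P):  # local pts -> world
    P=np.atleast_2d(P);ca,sa=np.cos(a),np.sin(a)
    return np.c_[o[0]+ca*P[:,0]-sa*P[:,1],o[1]+sa*P[:,0]+ca*P[:,1],o[2]+P[:,2]]
E
python3 - <<'E'
from h import *
im=cv2.imread("pics/top0.png")
def crop(x,y,w,h,s):return cv2.resize(im[y:y+h,x:x+w],None,fx=s,fy=s,interpolation=cv2.INTER_CUBIC)
a=crop(135,190,70,100,5)   #350x500
b=crop(238,130,100,100,4)   #400x400
d=crop(380,188,50,62,4) 
cv=np.zeros((600,800,3),np.uint8);cv[:500,:350]=a;cv[:400,360:760]=b;cv[402:402+198,360:560]=d[:198]
cv2.imwrite("pics/crop0.png",cv)
E
```

```text
(no output)
```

View pics/crop0.png

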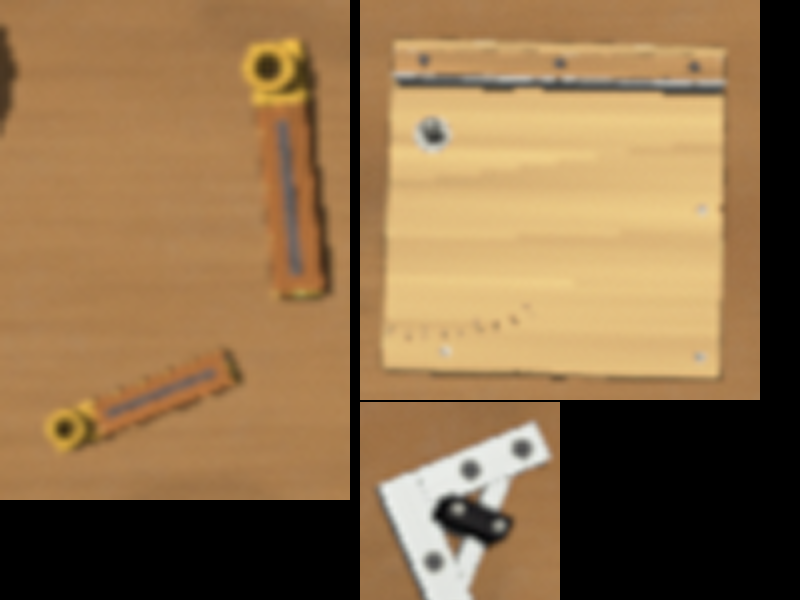

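The crop confirms the large fence: sleeve mouth at crop (268,67), bar end at (300,293). The spigot is at (433,132), the board's front corners at (383,368) and (720,377), and the square's outer corner at (378,487).

Run:
```python
from h import *
c=calibration("top")
def P(x,y,ox,oy,cx0,cy0,s,z):
    return ray(c,cx0+(x-ox+.5)/s-.5,cy0+(y-oy+.5)/s-.5,z)
F=lambda x,y,z:P(x,y,0,0,135,190,5,z);B=lambda x,y,z:P(x,y,360,0,238,130,4,z);S=lambda x,y,z:P(x,y,360,402,380,188,4,z)
sl=F(268,67,.048);e=(F(276,296,.022)+F(325,292,.022))/2;print("sleeve",sl,"end",e,np.linalg.norm((sl-e)[:2]),np.arctan2(*(sl-e)[1::-1]))
fl,fr=B(383,368,.016),B(720,377,.016);print("front",fl,fr,np.linalg.norm(fl-fr));y=fl-fr;ya=np.arctan2(-y[0],y[1]);print("board yaw",ya)
bl,br=B(394,88,.016),B(722,93,.016);q=bl-br;print(np.arctan2(-q[0],q[1]))
bl,br=B(396,77,.046),B(724,84,.046);q=bl-br;print('facetop',bl,br,np.arctan2(-q[0],q[1]))
sp=B(433,130,.056);print("spigot top",sp,B(430,138,.016))
ctr=(fl+fr)/2+120*1e-3*np.array([np.cos(ya),np.sin(ya),0]);print("ctr",ctr,"sp pred",loc(ctr,ya,[.05,.089,0]))
k=S(378,487,.018);m=S(535,423,.018);n=S(551,455,.018);x=k-m;print("sq",k,m,n,np.linalg.norm(x),np.arctan2(-x[0],x[1]))
a=np.arctan2(-x[0],x[1]);print(loc(k,a,[-.046,-.046,0]),"grip px",S(458,507,.054),S(503,524,.054))
```

```text
sleeve [0.54662133 0.28926079 0.048     ] end [0.42160436 0.27664399 0.022     ] 0.12565200486234476 0.10058015219045993
front [0.49377019 0.1399375  0.016     ] [ 0.48163089 -0.09749739  0.016     ] 0.23774500810808258
board yaw -0.051082368395892724
-0.040464203156538876
facetop [0.69574369 0.1251954  0.046     ] [ 0.68500801 -0.10448245  0.046     ] -0.046708338686815676
spigot top [0.65525673 0.09943614 0.056     ] [0.65779885 0.10374503 0.016     ]
ctr [0.60754401 0.01509284 0.016     ] sp pred [[0.66202314 0.10142374 0.016     ]]
sq [ 0.52002717 -0.25818016  0.018     ] [ 0.56284306 -0.37139522  0.018     ] [ 0.53976451 -0.3814003   0.018     ] 0.12104069931679817 0.36155744551520536
[[ 0.49327285 -0.31747777  0.018     ]] grip px [ 0.501335   -0.30438148  0.054     ] [ 0.48890015 -0.33455548  0.054     ]
```

>>> play_rows --plan '[-1,0,0,0,-0.124,-1,0,0,0,-0.124,-1,0,0,0,-0.124,-1,0,0,0,-0.124,-1,0.03,0,-0.025,0,-1,0.03,0,-0.025,0,-1,0.03,0,-0.025,0,-1,0.03,0,-0.025,0]'

```text
clock: 0.77
position: [0.3333, 0.3952, 0.2307]
eef_rot: [[0.995, -0.001, -0.099], [0.099, -0.001, 0.995], [-0.001, -1.0, -0.001]]
ft_force: [1.2, 0.6, 0.2]
opening: 0.0854
```

>>> play_rows --plan '[-1,0.03,0,-0.02,0,-1,0.03,0,-0.02,0,-1,0.03,0,-0.02,0,-1,0.03,0,-0.02,0,-1,0.03,0,-0.02,0,-1,0.02,0,-0.02,0,-1,0,0,0,0,-1,0,0,0,0]'

```text
clock: 1.43
position: [0.5142, 0.2922, 0.23]
eef_rot: [[0.995, -0.002, -0.095], [0.095, -0.001, 0.995], [-0.002, -1.0, -0.0]]
ft_force: [-0.4, 0.5, -0.7]
opening: 0.0852
```

```bash
cat >> h.py <<'E'
def plan(x,y,z,jaw):  # needed shift in tool axes (present), turn
    s=observe();R=s['eef_rot'];p=s['position'];t=np.arctan2(R[1,2],R[0,2])
    d=np.array([x,y,z])-p;turn=-((jaw-t+np.pi/2)%np.pi-np.pi/2)
    a=t-turn;X=np.array([np.sin(a),-np.cos(a),0]);Z=np.array([np.cos(a),np.sin(a),0])
    print("clk %.2f pos"%s['clock'],np.round(p,4),"jaw %.4f turn %.4f | AFTER turn: dx %.4f dy %.4f dz %.4f"%(t,turn,d@X,-d[2],d@Z),"down",np.round(R[:,1],3),"F",np.round(s['ft_force'],1),"M",np.round(s['torque'],2),"op %.4f"%s['opening'],"q",np.round(s['qpos'],0))
E
python3 - <<'E'
from h import *
plan(.5466,.2893,.0113,np.pi/2+.1006)
c=calibration("wrist");im=read_camera("wrist");cv2.imwrite("pics/w1.png",im[:,:,::-1])
np.save("w1.npy",c,allow_pickle=True)
W=c['world_to_cam'];print(-W[:3,:3].T@W[:3,3],W[2,:3],c['fx'])
P=loc([.5466,.2893,0],.1006,[[0,0,.048],[-.125,.014,.022],[-.125,-.014,.022],[-.03,-.014,.022]]);print(proj(c,P))
E
```

```text
clk 1.43 pos [0.5142 0.2922 0.23  ] jaw 1.6659 turn -0.0055 | AFTER turn: dx 0.0319 dy 0.2187 dz -0.0061 down [-0.002 -0.001 -1.   ] F [-0.4  0.5 -0.7] M [-0.01 -0.01 -0.02] op 0.0852 q [23. 13. 17. 94.  0. 18.]
[0.44006319 0.28395701 0.37283033] [ 0.29147817  0.02757851 -0.95617985] 353.9168043960962
[[277.95208768 214.89302565]
 [292.11519637  78.73881226]
 [262.09269424  78.90255093]
 [264.1855853  178.74970147]]
```

View pics/w1.png

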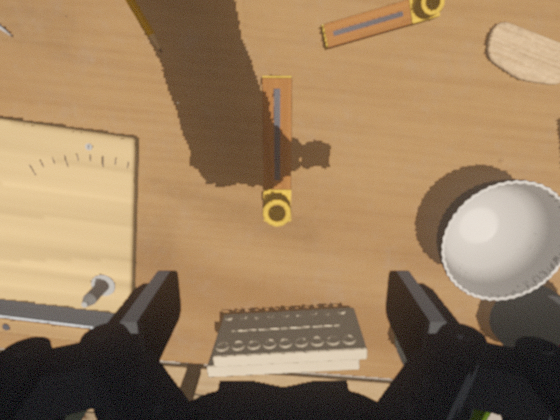

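Wrist view: the sleeve mouth is at (277,211) and the bar end at y≈76, about 4 px above the prediction. The spigot is at left, nose near (104,284). The small look-alike is at top right, and the mould is ahead, clear of the fence.

Run:
```python
from h import *
c=np.load("w1.npy",allow_pickle=True).item()
s=ray(c,277,211,.048);e=ray(c,277.5,76,.022);print(s,e,np.arctan2(*(s-e)[1::-1]),np.linalg.norm((s-e)[:2]))
print("spig",ray(c,105,283,.056),ray(c,90,300,.016), "front left corner",ray(c,136,136,.016))
print(proj(c,loc([.66,.1017,.016],-.047,[[0,0,.04],[0,0,0]])))
im=cv2.imread("pics/w1.png");g=cv2.cvtColor(im,cv2.COLOR_BGR2HSV)
cr=np.vstack([cv2.resize(im[180:240,240:320],None,fx=6,fy=6,interpolation=2)[:300],cv2.resize(im[265:315,70:150],None,fx=6,fy=6,interpolation=2)]);cv2.imwrite("pics/c2.png",cr)
```

```text
[0.54276121 0.28802778 0.048     ] [0.4197375  0.27689039 0.022     ] 0.09028427866365014 0.12352681910197634
spig [0.63198523 0.12329635 0.056     ] [0.67985696 0.08478346 0.016     ] front left corner [0.48847219 0.14200471 0.016     ]
[[ 85.09124686 305.56950954]
 [103.9994711  285.8787604 ]]
```

View pics/c2.png

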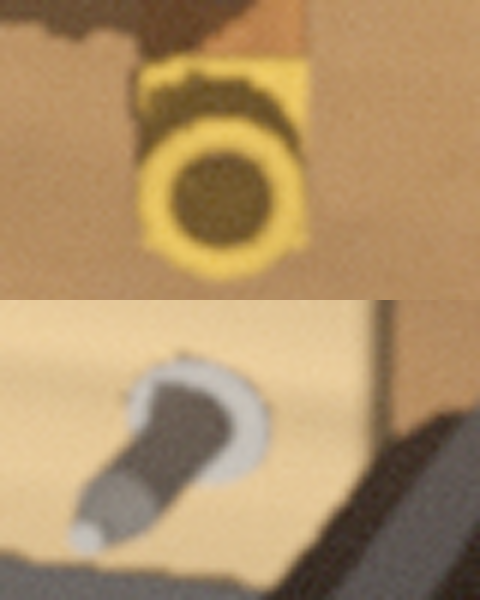

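Refined: the sleeve mouth is at (276.5,212.6), the spigot tip at (84.2,304.2) and its base at (103,285). All are within 2 px of the predictions from the top camera, so I go for the grasp.

>>> play_rows --plan '[-1,0.0307,0.005,-0.0067,0,-1,0,0.035,0,0,-1,0,0.035,0,0,-1,0,0.035,0,0,-1,0,0.035,0,0,-1,0,0.025,0,0,-1,0,0.02,0,0,-1,0,0,0,0]'

```text
clock: 2.15
position: [0.5389, 0.2894, 0.0351]
eef_rot: [[0.995, -0.011, -0.1], [0.1, -0.004, 0.995], [-0.011, -1.0, -0.003]]
ft_force: [-1.4, -0.9, -0.6]
opening: 0.0851
```

>>> play_rows --plan '[-1,0,0.015,0,0,-1,0,0.01,0,0,-1,0,0,0,0,-1,0,0,0,0]'

```text
clock: 2.48
position: [0.5442, 0.2903, 0.0168]
eef_rot: [[0.995, -0.0, -0.099], [0.099, -0.0, 0.995], [-0.0, -1.0, 0.0]]
ft_force: [1.3, -0.0, -0.4]
opening: 0.0856
```

Run:
```python
from h import *
plan(.5455,.2885,.0113,np.pi/2+.0955)
```

```text
clk 2.48 pos [0.5442 0.2903 0.0168] jaw 1.6699 turn 0.0036 | AFTER turn: dx 0.0011 dy 0.0055 dz -0.0019 down [-0. -0. -1.] F [ 1.3 -0.  -0.4] M [-0.03 -0.03  0.02] op 0.0856 q [22. 20.  0. 71.  0. 16.]
```

>>> play_rows --plan '[-1,0.001,0.004,-0.0018,0,-1,0,0,0,0,0.3,0,0,0,0,1,0,0,0,0,1,0,0,0,0,1,0,0,0,0,1,0,0,0,0,1,0,0,0,0]' --force 60

```text
clock: 3.15
position: [0.5464, 0.2883, 0.0128]
eef_rot: [[0.995, 0.001, -0.098], [0.098, 0.0, 0.995], [0.001, -1.0, 0.0]]
ft_force: [-0.3, -0.9, 1.5]
opening: 0.0263
```

>>> play_rows --plan '[1,0,0,0,0,1,0,0,0,0,1,0,0,0,0,1,0,0,0,0]'

```text
clock: 3.48
position: [0.5464, 0.2883, 0.0128]
eef_rot: [[0.995, 0.001, -0.098], [0.098, 0.0, 0.995], [0.001, -1.0, 0.0]]
ft_force: [0.6, 0.3, 2.6]
opening: 0.0261
```

>>> play_rows --plan '[1,0,-0.03,0,0,1,0,-0.03,0,0,1,0,-0.03,0,0,1,0,0,0,0.0725,1,0,0,0,0.0725,1,0.03,0,-0.03,0,1,0.03,0,-0.03,0,1,0.03,0,-0.03,0]'

```text
clock: 4.15
position: [0.6293, 0.1952, 0.1005]
eef_rot: [[0.999, -0.003, 0.044], [-0.044, -0.001, 0.999], [-0.003, -1.0, -0.001]]
ft_force: [0.7, 0.8, -2.9]
opening: 0.0261
```

>>> play_rows --plan '[1,0.03,0,-0.025,0,1,0.002,0,-0.015,0,1,0,0,0,0,1,0,0,0,0,1,0,0,0,0]'

```text
clock: 4.57
position: [0.6589, 0.1548, 0.101]
eef_rot: [[0.999, -0.003, 0.046], [-0.046, 0.0, 0.999], [-0.003, -1.0, 0.0]]
ft_force: [-0.2, 0.3, -2.3]
opening: 0.0264
```

Run:
```python
from h import *
plan(.6605,.102,.06,np.pi/2-.047)
c=calibration("wrist");im=read_camera("wrist");cv2.imwrite("pics/w3.png",im[:,:,::-1]);np.save("w3.npy",c,allow_pickle=True)
s=observe();p=s['position'];print(proj(c,p+np.array([0,0,-.0125+.048])))
cr=im[:,:,::-1];cv2.imwrite("pics/w3c.png",cv2.resize(cr[100:400,100:460],None,fx=2,fy=2,interpolation=2))
```

```text
clk 4.57 pos [0.6589 0.1548 0.101 ] jaw 1.5243 turn 0.0005 | AFTER turn: dx 0.0041 dy 0.0410 dz -0.0527 down [-0.003  0.    -1.   ] F [-0.2  0.3 -2.3] M [ 0.07 -0.02  0.01] op 0.0264 q [ 8. 26. 19. 83.  0. 10.]
[[287.49380001 321.95801732]]
```

View pics/w3c.png

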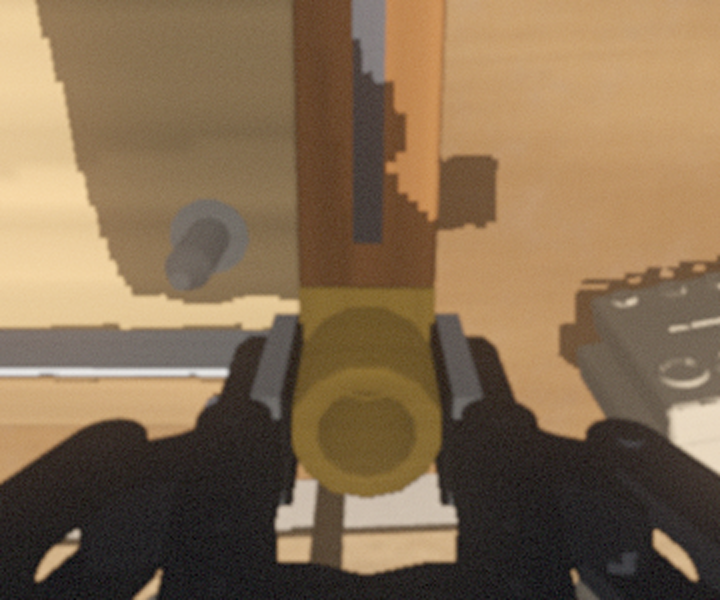

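The sleeve is held straight, with its mouth at crop (366,432). The spigot tip is at (181,275) and its base at (208,236). I work out the relative shift from these.

Run:
```python
from h import *
c=np.load("w3.npy",allow_pickle=True).item();p=observe()['position']
m=ray(c,282.75,315.75,p[2]-.0128+.048);t=ray(c,190.25,237.25,.056);b=ray(c,203.75,217.75,.016)
print("mouth",m,m-p,"tip",t,"base",b)
bar=[ray(c,100+x/2,100+y/2,p[2]-.0128+.022) for x,y in((294,0),(300,285),(445,0),(434,285))]
print([np.arctan2(*(bar[i+1]-bar[i])[1::-1]) for i in(0,2)])
fe=[ray(c,100+x/2,100+y/2,.046) for x,y in((0,374),(228,377))];d=fe[0]-fe[1];print("fence face yaw",np.arctan2(d[0],-d[1]),fe)
for q in (t,b): plan(*(p+np.r_[(q-m)[:2],0]),np.pi/2-.047)
```

```text
mouth [0.65660291 0.15382298 0.13679049] [-0.00237867 -0.00155253  0.0352    ] tip [0.65699249 0.10107907 0.056     ] base [0.65869185 0.10004325 0.016     ]
[np.float64(-0.053689978502695426), np.float64(-0.05368821276016346)]
fence face yaw -0.061142382699211434 [array([0.69156589, 0.03743402, 0.046     ]), array([0.69593308, 0.10877154, 0.046     ])]
clk 4.62 pos [0.659  0.1554 0.1016] jaw 1.5253 turn 0.0015 | AFTER turn: dx 0.0029 dy -0.0000 dz -0.0527 down [-0.002  0.    -1.   ] F [-0.1  0.7 -2. ] M [ 0.04 -0.02 -0.06] op 0.0265 q [ 8. 26. 19. 83.  0. 10.]
clk 4.62 pos [0.659  0.1554 0.1016] jaw 1.5253 turn 0.0015 | AFTER turn: dx 0.0046 dy -0.0000 dz -0.0536 down [-0.002  0.    -1.   ] F [-0.1  0.7 -2. ] M [ 0.04 -0.02 -0.06] op 0.0265 q [ 8. 26. 19. 83.  0. 10.]
```

>>> play_rows --plan '[1,0.0037,0,-0.027,0,1,0,0,-0.026,0,1,0,0,0,0,1,0,0,0,0,1,0,0.02,0,0,1,0,0.01,0,0,1,0,0.005,0,0,1,0,0,0,0]'

```text
clock: 5.28
position: [0.6591, 0.1024, 0.0646]
eef_rot: [[0.999, -0.005, 0.045], [-0.045, 0.0, 0.999], [-0.005, -1.0, -0.0]]
ft_force: [-1.3, 0.6, -3.3]
opening: 0.026
```

Run:
```python
from h import *
plan(.6627,.102,.0288,np.pi/2-.05)
c=calibration("wrist");im=read_camera("wrist");cv2.imwrite("pics/w4.png",im[:,:,::-1])
cv2.imwrite("pics/w4c.png",cv2.resize(im[230:400,180:390,::-1],None,fx=3,fy=3,interpolation=2))
```

```text
clk 5.28 pos [0.6591 0.1024 0.0646] jaw 1.5257 turn 0.0049 | AFTER turn: dx 0.0036 dy 0.0358 dz -0.0002 down [-0.005  0.    -1.   ] F [-1.3  0.6 -3.3] M [0.02 0.04 0.05] op 0.0260 q [ 3. 26. 14. 79.  0.  6.]
```

>>> play_rows --plan '[1,0.001,0.003,0,0,1,0,0.003,0,0,1,0,0.003,0,0,1,0,0.003,0,0]'

```text
clock: 5.67
position: [0.6618, 0.1013, 0.0559]
eef_rot: [[0.999, -0.001, 0.047], [-0.047, 0.0, 0.999], [-0.001, -1.0, 0.0]]
ft_force: [-3.4, 0.3, -1.1]
opening: 0.0261
```

Run:
```python
from h import *
plan(.6627,.102,.0288,np.pi/2-.05)
```

```text
clk 5.67 pos [0.6618 0.1013 0.0559] jaw 1.5241 turn 0.0033 | AFTER turn: dx 0.0008 dy 0.0271 dz 0.0007 down [-0.001  0.    -1.   ] F [-3.4  0.3 -1.1] M [ 0.02  0.71 -0.03] op 0.0261 q [ 3. 26. 13. 77.  0.  6.]
```

>>> play_rows --plan '[1,-0.0012,0,0,0,1,0,0.004,0,0,1,0,0.004,0,0,1,0,0,0,0]'

```text
clock: 6.0
position: [0.6608, 0.101, 0.0459]
eef_rot: [[0.999, -0.001, 0.047], [-0.047, -0.0, 0.999], [-0.001, -1.0, -0.0]]
ft_force: [0.3, -0.6, -4.2]
opening: 0.026
```

Run:
```python
from h import *
plan(.6627,.102,.0288,np.pi/2-.05)
```

```text
clk 6.00 pos [0.6608 0.101  0.0459] jaw 1.5238 turn 0.0030 | AFTER turn: dx 0.0018 dy 0.0171 dz 0.0011 down [-0.001 -0.    -1.   ] F [ 0.3 -0.6 -4.2] M [-0.02 -0.03 -0.02] op 0.0260 q [ 3. 26. 12. 76. -0.  6.]
```

Free in the bore: the side force is gone. I continue down.

>>> play_rows --plan '[1,0,0.004,0,0,1,0,0.004,0,0,1,0,0.004,0,0,1,0,0.003,0,0,1,0,0,0,0,1,0,0,0,0]'

```text
clock: 6.5
position: [0.6612, 0.1011, 0.0319]
eef_rot: [[0.999, -0.0, 0.047], [-0.047, -0.0, 0.999], [-0.0, -1.0, -0.0]]
ft_force: [-0.3, 0.5, -2.7]
opening: 0.0263
```

>>> play_rows --plan '[1,0,0.001,0,0,1,0,0.001,0,0,1,0,0.001,0,0,1,0,0,0,0]'

```text
clock: 6.83
position: [0.6613, 0.1012, 0.0292]
eef_rot: [[0.999, 0.0, 0.047], [-0.047, -0.0, 0.999], [0.0, -1.0, -0.0]]
ft_force: [0.1, -0.1, -2.9]
opening: 0.0264
```

>>> play_rows --plan '[1,0,0.001,0,0,1,0,0.001,0,0,1,0,0,0,0]'

```text
clock: 7.08
position: [0.6614, 0.1012, 0.0288]
eef_rot: [[0.999, 0.001, 0.047], [-0.047, -0.0, 0.999], [0.001, -1.0, 0.0]]
ft_force: [-3.6, -0.7, 4.1]
opening: 0.0259
```

Run:
```python
from h import *
plan(.6613,.1012,.0288,np.pi/2-.05)
```

```text
clk 7.08 pos [0.6614 0.1012 0.0288] jaw 1.5240 turn 0.0032 | AFTER turn: dx -0.0001 dy 0.0000 dz 0.0000 down [ 0.001 -0.    -1.   ] F [-3.6 -0.7  4.1] M [-0.05  0.74 -0.02] op 0.0259 q [ 3. 27. 11. 74. -0.  6.]
```

Contact at exactly the expected height (TCP 28.8 mm), with about 7 N of seating force: the sleeve is fully down. I turn the bar slightly inwards so the square can sweep it square, then release.

>>> play_rows --plan '[1,0,-0.0005,0,-0.04,1,0,0,0,-0.04,1,0,0,0,0,0.3,0,0,0,0,-0.3,0,0,0,0,-1,0,0,0,0,-1,0,0,0,0,-1,0,0,0,0]'

```text
clock: 7.75
position: [0.6614, 0.101, 0.0277]
eef_rot: [[0.999, 0.0, -0.033], [0.033, -0.0, 0.999], [0.0, -1.0, -0.0]]
ft_force: [-0.4, 0.0, 0.8]
opening: 0.0768
```

>>> play_rows --plan '[-1,0,0,0,0,-1,0,0,0,0,-1,0,0,0,0,-1,0,-0.02,0,0,-1,0,-0.03,0,0,-1,0,-0.04,0,0,-1,0,-0.04,0,0,-1,0,-0.04,0,0]'

```text
clock: 8.42
position: [0.6606, 0.1011, 0.1992]
eef_rot: [[0.999, -0.001, -0.033], [0.033, -0.0, 0.999], [-0.001, -1.0, -0.0]]
ft_force: [1.1, -0.2, 0.0]
opening: 0.0855
```

Run:
```python
from h import *
plan(.4955,-.319,.2,.3616+3*np.pi/4)
c=calibration("wrist");im=read_camera("wrist");cv2.imwrite("pics/w5.png",im[:,:,::-1]);np.save("w5.npy",c,allow_pickle=True)
```

```text
clk 8.42 pos [0.6606 0.1011 0.1992] jaw 1.6040 turn -1.1138 | AFTER turn: dx -0.4509 dy -0.0008 dz -0.0222 down [-0.001 -0.    -1.   ] F [ 1.1 -0.2  0. ] M [-0.08 -0.09  0.01] op 0.0855 q [ 3. 25. 28. 93. -0.  1.]
```

View pics/w5.png

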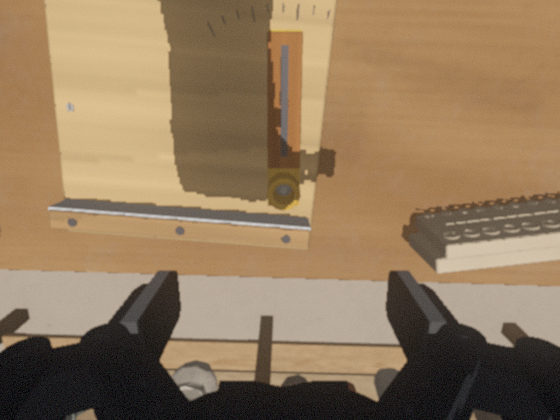

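The fence is on the spigot: the sleeve at (284,190) shows the spigot inside it, and the bar points away from the back fence and tilts slightly inwards. Now I go to the square.

>>> play_rows --plan '[-1,0,0,0,-0.124,-1,0,0,0,-0.124,-1,0,0,0,-0.124,-1,0,0,0,-0.124,-1,0,0,0,-0.124,-1,0,0,0,-0.124,-1,0,0,0,-0.124,-1,0,0,0,-0.124]'

```text
clock: 9.13
position: [0.6613, 0.1012, 0.1976]
eef_rot: [[0.514, 0.0, -0.858], [0.858, 0.0, 0.514], [0.0, -1.0, -0.0]]
ft_force: [0.8, 0.2, -0.3]
opening: 0.0853
```

>>> play_rows --plan '[-1,0,0,0,-0.122,-1,-0.035,0,-0.0025,0,-1,-0.035,0,-0.0025,0,-1,-0.035,0,-0.0025,0,-1,-0.035,0,-0.0025,0,-1,-0.035,0,-0.0025,0,-1,-0.035,0,-0.0025,0,-1,-0.035,0,-0.0025,0]'

```text
clock: 9.8
position: [0.5757, -0.1308, 0.1978]
eef_rot: [[0.411, 0.001, -0.912], [0.912, -0.0, 0.411], [0.0, -1.0, -0.001]]
ft_force: [0.9, 0.4, 0.2]
opening: 0.0853
```

>>> play_rows --plan '[-1,-0.035,0,-0.002,0,-1,-0.035,0,-0.002,0,-1,-0.035,0,0,0,-1,-0.035,0,0,0,-1,-0.035,0,0,0,-1,0,0,0,0,-1,0,0,0,0]'

```text
clock: 10.38
position: [0.5072, -0.2923, 0.1976]
eef_rot: [[0.415, 0.0, -0.91], [0.91, 0.0, 0.415], [0.0, -1.0, 0.0]]
ft_force: [-0.7, -0.2, -0.1]
opening: 0.0853
```

Run:
```python
from h import *
plan(.4955,-.319,.2,.3616+3*np.pi/4)
c=calibration("wrist");im=read_camera("wrist");cv2.imwrite("pics/w6.png",im[:,:,::-1]);np.save("w6.npy",c,allow_pickle=True)
print(proj(c,loc([.4933,-.3175,0],.3616,[[.046,.046,.018],[.046,-.074,.018],[-.074,.046,.018],[0,0,.054]])))
c5=np.load("w5.npy",allow_pickle=True).item()
a,b=ray(c5,52,207,.046),ray(c5,308,228,.046);d=b-a;print("face",a,b,np.linalg.norm(d),"yaw",np.arctan2(-d[0],d[1]),(a+b)/2)
e=[ray(c5,u,v,.016) for u,v in((45,0),(63,198))];d=e[1]-e[0];print("left edge yaw",np.arctan2(d[1],d[0]),e)
e=[ray(c5,u,v,.016) for u,v in((334,0),(320,170))];d=e[1]-e[0];print("right",np.arctan2(d[1],d[0]),e)
print("sleeve",ray(c5,284,190,.064))
```

```text
clk 10.38 pos [ 0.5072 -0.2923  0.1976] jaw 2.7141 turn -0.0037 | AFTER turn: dx -0.0292 dy -0.0024 dz -0.0003 down [ 0.  0. -1.] F [-0.7 -0.2 -0.1] M [ 0.03 -0.06 -0.  ] op 0.0853 q [ -37.   12.   11.   90.    0. -102.]
[[286.3190032  220.67121712]
 [191.2586175  131.21659217]
 [381.33646446 130.56382579]
 [286.70473298 159.62999994]]
face [ 0.68304207 -0.10113356  0.046     ] [0.69507204 0.12358105 0.046     ] 0.22503638832068784 yaw -0.05348337075101624 [0.68905706 0.01122375 0.046     ]
left edge yaw -0.061438262323866934 [array([ 0.51545452, -0.09901072,  0.016     ]), array([ 0.68348912, -0.10934749,  0.016     ])]
right -0.01683337758936776 [array([0.50755187, 0.13664436, 0.016     ]), array([0.64821235, 0.13427635, 0.016     ])]
sleeve [0.65638577 0.10080748 0.064     ]
```

View pics/w6.png

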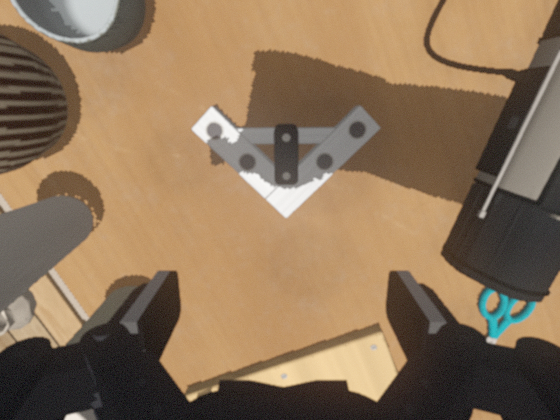

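The square is seen symmetrically: heel (286,218), leg ends (192,128) and (381,128), grip centred at (286,155). That agrees with the top-camera pose to about 2 mm. I descend to the grip.

>>> play_rows --plan '[-1,-0.0293,0,0.002,0,-1,0,0.035,0,0,-1,0,0.035,0,0,-1,0,0.035,0,0,-1,0,0.03,0,0,-1,0,0.02,0,0,-1,0,0.01,0,0,-1,0,0,0,0]'

```text
clock: 11.1
position: [0.4929, -0.3135, 0.0294]
eef_rot: [[0.409, -0.005, -0.912], [0.912, 0.004, 0.409], [0.002, -1.0, 0.006]]
ft_force: [0.1, -0.0, -0.5]
opening: 0.0851
```

Run:
```python
from h import *
plan(.4930,-.318,.022,.3616+3*np.pi/4)
```

```text
clk 11.10 pos [ 0.4929 -0.3135  0.0294] jaw 2.7201 turn 0.0023 | AFTER turn: dx -0.0041 dy 0.0074 dz -0.0019 down [-0.005  0.004 -1.   ] F [ 0.1 -0.  -0.5] M [0.05 0.06 0.  ] op 0.0851 q [ -39.   15.   -4.   72.    0. -105.]
```

>>> play_rows --plan '[-1,0,0.004,0,0,-1,0,0,0,0,-1,0,0,0,0]'

```text
clock: 11.35
position: [0.4958, -0.3172, 0.031]
eef_rot: [[0.411, 0.003, -0.912], [0.912, -0.002, 0.411], [-0.001, -1.0, -0.004]]
ft_force: [-0.0, -0.3, 0.6]
opening: 0.086
```

Run:
```python
from h import *
plan(.4930,-.318,.022,.3616+3*np.pi/4)
```

```text
clk 11.35 pos [ 0.4958 -0.3172  0.031 ] jaw 2.7185 turn 0.0007 | AFTER turn: dx -0.0019 dy 0.0090 dz 0.0022 down [ 0.003 -0.002 -1.   ] F [-0.  -0.3  0.6] M [-0.01  0.01 -0.  ] op 0.0860 q [ -39.   15.   -4.   71.    0. -105.]
```

>>> play_rows --plan '[-1,-0.0015,0.007,0.0015,0,-1,0,0,0,0,0.3,0,0,0,0,1,0,0,0,0,1,0,0,0,0,1,0,0,0,0,1,0,0,0,0,1,0,0,0,0]' --force 90

```text
clock: 12.02
position: [0.4927, -0.3175, 0.0224]
eef_rot: [[0.411, 0.001, -0.912], [0.912, -0.001, 0.411], [-0.0, -1.0, -0.001]]
ft_force: [-0.8, -0.3, -1.2]
opening: 0.0187
```

>>> play_rows --plan '[1,0,0,0,0,1,0,0,0,0,1,0,0,0,0,1,0,0,0,0]'

```text
clock: 12.35
position: [0.4926, -0.3175, 0.0222]
eef_rot: [[0.411, 0.001, -0.912], [0.912, -0.001, 0.411], [-0.0, -1.0, -0.001]]
ft_force: [0.9, -0.7, 2.4]
opening: 0.0191
```

Run:
```python
from h import *
plan(.4930,-.318,.022,.3616+3*np.pi/4)
```

```text
clk 12.35 pos [ 0.4926 -0.3175  0.0222] jaw 2.7180 turn 0.0002 | AFTER turn: dx -0.0003 dy 0.0002 dz -0.0006 down [ 0.001 -0.001 -1.   ] F [ 0.9 -0.7  2.4] M [-0.03 -0.03 -0.02] op 0.0191 q [ -39.   15.   -5.   70.   -0. -105.]
```

Gripped: opening 19 mm and the pose unchanged. Now I lift, turn to the board's angle and carry the square over the board, short of both fences.

>>> play_rows --plan '[1,0,-0.03,0,0,1,0,-0.03,0,0,1,0,0,0,0.103,1,0,0,0,0.103,1,0,0,0,0.103,1,0,0,0,0.103,1,0.017,0,0.0185,0,1,0.017,0,0.0185,0]'

```text
clock: 13.02
position: [0.4916, -0.2667, 0.0802]
eef_rot: [[0.743, -0.002, -0.669], [0.669, 0.002, 0.743], [-0.001, -1.0, 0.003]]
ft_force: [0.7, 0.6, -1.7]
opening: 0.0187
```

>>> play_rows --plan '[1,0.02,0,0.0225,0,1,0.02,0,0.0225,0,1,0.02,0,0.0225,0,1,0.02,0,0.0225,0,1,0.02,0,0.0215,0,1,0.03,0,0.0025,0,1,0.03,0,0.0025,0,1,0.03,0,0.0025,0]'

```text
clock: 13.68
position: [0.5529, -0.0496, 0.0803]
eef_rot: [[0.742, -0.003, -0.671], [0.671, 0.001, 0.742], [-0.002, -1.0, 0.002]]
ft_force: [0.6, -0.5, -2.6]
opening: 0.0187
```

>>> play_rows --plan '[1,0.03,0,0.0025,0,1,0.03,0,0.0025,0,1,0.03,0,0.002,0,1,0.011,0,0,0,1,0,0,0,0,1,0,0,0,0,1,0,0,0,0]'

```text
clock: 14.27
position: [0.6226, 0.0212, 0.0805]
eef_rot: [[0.742, -0.003, -0.671], [0.671, -0.0, 0.742], [-0.003, -1.0, 0.002]]
ft_force: [0.3, -0.3, -2.9]
opening: 0.0188
```

Run:
```python
from h import *
plan(.6255,.022,.039,-.05+3*np.pi/4)
c=calibration("wrist");im=read_camera("wrist");cv2.imwrite("pics/w7.png",im[:,:,::-1]);np.save("w7.npy",c,allow_pickle=True)
```

```text
clk 14.27 pos [0.6226 0.0212 0.0805] jaw 2.3057 turn -0.0005 | AFTER turn: dx 0.0027 dy 0.0415 dz -0.0014 down [-0.003 -0.    -1.   ] F [ 0.3 -0.3 -2.9] M [-0.04 -0.01 -0.04] op 0.0188 q [ -4.  18.   6.  78.  -0. -46.]
```

View pics/w7.png

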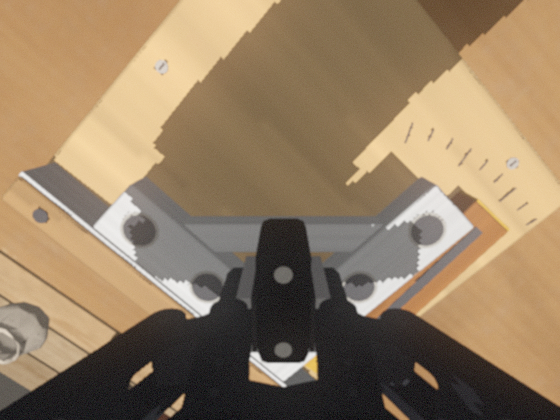

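The square is over the board, parallel to the back fence (left) and with its right leg next to the bar, a gap to each. I lower it with checks.

>>> play_rows --plan '[1,0,0.009,0,0,1,0,0.009,0,0,1,0,0.004,0,0,1,0,0.003,0,0,1,0,0.003,0,0,1,0,0,0,0]'

```text
clock: 14.82
position: [0.6233, 0.0216, 0.0527]
eef_rot: [[0.742, -0.002, -0.671], [0.671, 0.0, 0.742], [-0.001, -1.0, 0.001]]
ft_force: [0.0, 0.9, -2.7]
opening: 0.0191
```

>>> play_rows --plan '[1,0,0.003,0,0,1,0,0.003,0,0,1,0,0.003,0,0,1,0,0,0,0,1,0,0,0,0]'

```text
clock: 15.23
position: [0.6238, 0.0217, 0.0445]
eef_rot: [[0.742, -0.001, -0.671], [0.671, 0.0, 0.742], [-0.0, -1.0, 0.0]]
ft_force: [-0.1, -1.0, -3.1]
opening: 0.0186
```

Run:
```python
from h import *
plan(.6255,.022,.0382,-.05+3*np.pi/4)
```

```text
clk 15.23 pos [0.6238 0.0217 0.0445] jaw 2.3061 turn -0.0001 | AFTER turn: dx 0.0014 dy 0.0063 dz -0.0009 down [-0.001  0.    -1.   ] F [-0.1 -1.  -3.1] M [-0.01  0.    0.01] op 0.0186 q [ -4.  20.   4.  74.  -0. -46.]
```

>>> play_rows --plan '[1,0,0.003,0,0,1,0,0.002,0,0,1,0,0,0,0,1,0,0,0,0]'

```text
clock: 15.57
position: [0.6238, 0.0217, 0.0395]
eef_rot: [[0.742, -0.001, -0.671], [0.671, 0.0, 0.742], [-0.0, -1.0, 0.0]]
ft_force: [0.5, -0.2, -3.0]
opening: 0.0191
```

>>> play_rows --plan '[1,0,0.001,0,0,1,0,0,0,0,1,0,0,0,0]'

```text
clock: 15.82
position: [0.624, 0.0217, 0.0388]
eef_rot: [[0.742, 0.0, -0.671], [0.671, 0.0, 0.742], [0.0, -1.0, 0.0]]
ft_force: [-0.2, 0.7, -4.3]
opening: 0.0186
```

>>> play_rows --plan '[1,0,0.0008,0,0,1,0,0,0,0,1,0.0035,0,-0.0035,0,1,0.0035,0,-0.0035,0,1,0.0035,0,-0.0035,0,1,0,0,0,0,1,0,0,0,0]'

```text
clock: 16.4
position: [0.6397, 0.0208, 0.0382]
eef_rot: [[0.742, 0.001, -0.671], [0.671, -0.0, 0.742], [0.001, -1.0, -0.001]]
ft_force: [-0.6, -0.3, -2.2]
opening: 0.0188
```

```bash
cat >> h.py <<'E'
def st(yaw=-.05):
    s=observe();R=s['eef_rot'];f=s['ft_force'];cx,sx=np.cos(yaw),np.sin(yaw);p=s['position']-np.array([.6461,.0419,0])
    B=lambda v:np.round([cx*v[0]+sx*v[1],-sx*v[0]+cx*v[1],v[2]],4)
    print("clk %.2f gap-rel board"%s['clock'],B(p),"F board",np.round(B(f),1),"M",np.round(s['torque'],2),"yaw %.4f"%(np.arctan2(R[1,2],R[0,2])-3*np.pi/4),"down",np.round(R[:,1],4),"op %.4f"%s['opening'])
E
python3 -c "
from h import *
st()"
```

```text
clk 16.40 gap-rel board [-0.0053 -0.0214  0.0382] F board [-0.5 -0.3 -2.2] M [-0.01 -0.06  0.03] yaw -0.0503 down [ 9.e-04 -1.e-04 -1.e+00] op 0.0188
```

>>> play_rows --plan '[1,0,0.0006,0,0,1,0.001,0,-0.001,0,1,0.001,0,-0.001,0,1,0,0,0,0,1,0,0,0,0]'

```text
clock: 16.82
position: [0.6421, 0.0208, 0.0382]
eef_rot: [[0.742, 0.001, -0.671], [0.671, -0.0, 0.742], [0.001, -1.0, -0.001]]
ft_force: [-1.4, -0.1, 3.3]
opening: 0.0183
```

```bash
python3 -c "
from h import *
st()"
```

```text
clk 16.82 gap-rel board [-0.003  -0.0213  0.0382] F board [-1.4 -0.2  3.3] M [0.04 0.3  0.01] yaw -0.0502 down [ 1.e-03 -1.e-04 -1.e+00] op 0.0183
```

Flat on the board (Fz changed from −3 to +3 N). I approach the back fence in small steps.

>>> play_rows --plan '[1,0.0007,0,-0.0007,0,1,0.0007,0,-0.0007,0,1,0,0,0,0,1,0,0,0,0]'

```text
clock: 17.15
position: [0.644, 0.0207, 0.0382]
eef_rot: [[0.742, 0.001, -0.671], [0.671, 0.0, 0.742], [0.001, -1.0, -0.001]]
ft_force: [-2.2, -0.3, 5.5]
opening: 0.0189
```

```bash
python3 -c "
from h import *
st()"
```

```text
clk 17.15 gap-rel board [-0.001  -0.0213  0.0382] F board [-2.2 -0.4  5.5] M [ 0.01  0.47 -0.04] yaw -0.0501 down [ 9.e-04  0.e+00 -1.e+00] op 0.0189
```

>>> play_rows --plan '[1,0.0007,0,-0.0007,0,1,0,0,0,0,1,0,0,0,0]'

```text
clock: 17.4
position: [0.6441, 0.0207, 0.0382]
eef_rot: [[0.742, -0.001, -0.671], [0.671, -0.0, 0.742], [-0.001, -1.0, 0.001]]
ft_force: [-4.5, -0.5, 6.7]
opening: 0.0188
```

```bash
python3 -c "
from h import *
st()"
```

```text
clk 17.40 gap-rel board [-0.001  -0.0213  0.0382] F board [-4.5 -0.7  6.7] M [ 0.02  0.81 -0.02] yaw -0.0501 down [-0.0011 -0.     -1.    ] op 0.0188
```

>>> play_rows --plan '[1,0.0007,0,-0.0007,0,1,0,0,0,0,1,0,0,0,0]'

```text
clock: 17.65
position: [0.6441, 0.0207, 0.0382]
eef_rot: [[0.742, -0.003, -0.671], [0.671, -0.0, 0.742], [-0.002, -1.0, 0.002]]
ft_force: [-7.5, 0.1, 8.1]
opening: 0.0192
```

```bash
python3 -c "
from h import *
st()"
```

```text
clk 17.65 gap-rel board [-0.001  -0.0213  0.0382] F board [-7.5 -0.3  8.1] M [0.02 1.16 0.05] yaw -0.0501 down [-3.e-03 -1.e-04 -1.e+00] op 0.0192
```

>>> play_rows --plan '[1,0.0014,0,0.0014,0,1,0.0014,0,0.0014,0,1,0.0014,0,0.0014,0,1,0.0014,0,0.0014,0,1,0.0014,0,0.0014,0,1,0,0,0,0,1,0,0,0,0]'

```text
clock: 18.23
position: [0.6445, 0.0292, 0.0382]
eef_rot: [[0.742, -0.003, -0.67], [0.67, -0.003, 0.742], [-0.004, -1.0, 0.0]]
ft_force: [-7.4, -3.0, 8.6]
opening: 0.0187
```

```bash
python3 -c "
from h import *
st()"
```

```text
clk 18.23 gap-rel board [-0.0009 -0.0128  0.0382] F board [-7.2 -3.4  8.6] M [-0.47  1.2   0.  ] yaw -0.0509 down [-0.0031 -0.0027 -1.    ] op 0.0187
```

>>> play_rows --plan '[1,0.0007,0,0.0007,0,1,0.0007,0,0.0007,0,1,0.0007,0,0.0007,0,1,0.0007,0,0.0007,0,1,0.0007,0,0.0007,0,1,0.0007,0,0.0007,0,1,0,0,0,0,1,0,0,0,0]'

```text
clock: 18.9
position: [0.6448, 0.0348, 0.0382]
eef_rot: [[0.742, -0.003, -0.67], [0.67, -0.003, 0.742], [-0.004, -1.0, -0.0]]
ft_force: [-7.8, -4.4, 7.9]
opening: 0.0186
```

```bash
python3 -c "
from h import *
st()"
```

```text
clk 18.90 gap-rel board [-0.001  -0.0072  0.0382] F board [-7.6 -4.8  7.9] M [-0.55  1.3   0.06] yaw -0.0511 down [-0.0032 -0.003  -1.    ] op 0.0186
```

>>> play_rows --plan '[1,0.0007,0,0.0007,0,1,0,0,0,0,1,0.0007,0,0.0007,0,1,0,0,0,0,1,0.0007,0,0.0007,0,1,0,0,0,0,1,0.0007,0,0.0007,0,1,0,0,0,0]'

```text
clock: 19.57
position: [0.645, 0.0386, 0.0382]
eef_rot: [[0.742, -0.003, -0.67], [0.67, -0.003, 0.742], [-0.005, -1.0, -0.0]]
ft_force: [-7.3, -4.1, 9.3]
opening: 0.0184
```

```bash
python3 -c "
from h import *
st()"
```

```text
clk 19.57 gap-rel board [-0.0009 -0.0034  0.0382] F board [-7.1 -4.5  9.3] M [-0.59  1.25  0.08] yaw -0.0512 down [-0.0033 -0.0034 -1.    ] op 0.0184
```

>>> play_rows --plan '[1,0.0007,0,0.0007,0,1,0,0,0,0,1,0.0007,0,0.0007,0,1,0,0,0,0]'

```text
clock: 19.9
position: [0.6451, 0.0406, 0.0382]
eef_rot: [[0.742, -0.003, -0.67], [0.67, -0.003, 0.742], [-0.005, -1.0, -0.0]]
ft_force: [-7.0, -4.0, 8.6]
opening: 0.0184
```

```bash
python3 -c "
from h import *
st()"
```

```text
clk 19.90 gap-rel board [-0.0009 -0.0014  0.0382] F board [-6.8 -4.4  8.6] M [-0.62  1.22  0.06] yaw -0.0512 down [-0.0033 -0.0034 -1.    ] op 0.0184
```

>>> play_rows --plan '[1,0.0004,0,0.0004,0,1,0,0,0,0,1,0.0004,0,0.0004,0,1,0,0,0,0]'

```text
clock: 20.23
position: [0.6451, 0.0416, 0.0382]
eef_rot: [[0.742, -0.003, -0.67], [0.67, -0.004, 0.742], [-0.005, -1.0, -0.0]]
ft_force: [-7.4, -3.9, 8.0]
opening: 0.0189
```

```bash
python3 -c "
from h import *
st()"
```

```text
clk 20.23 gap-rel board [-0.0009 -0.0004  0.0382] F board [-7.2 -4.2  8. ] M [-0.62  1.26  0.1 ] yaw -0.0513 down [-0.0033 -0.0036 -1.    ] op 0.0189
```

>>> play_rows --plan '[1,0.0004,0,0.0004,0,1,0,0,0,0,1,0.0004,0,0.0004,0,1,0,0,0,0]'

```text
clock: 20.57
position: [0.6452, 0.0424, 0.0383]
eef_rot: [[0.742, -0.003, -0.67], [0.67, -0.004, 0.742], [-0.005, -1.0, -0.001]]
ft_force: [-8.2, -4.7, 8.1]
opening: 0.0188
```

```bash
python3 -c "
from h import *
st()"
```

```text
clk 20.57 gap-rel board [-0.0009  0.0005  0.0383] F board [-7.9 -5.1  8.1] M [-0.79  1.32  0.1 ] yaw -0.0514 down [-0.0033 -0.0042 -1.    ] op 0.0188
```

>>> play_rows --plan '[1,0.0004,0,0.0004,0,1,0,0,0,0,1,0.0004,0,0.0004,0,1,0,0,0,0,1,0,0,0,0]'

```text
clock: 20.98
position: [0.6452, 0.0435, 0.0383]
eef_rot: [[0.743, -0.003, -0.67], [0.67, -0.004, 0.743], [-0.005, -1.0, -0.001]]
ft_force: [-7.8, -5.3, 9.1]
opening: 0.0186
```

Run:
```python
from h import *
st()
c=calibration("wrist");im=read_camera("wrist")[:,:,::-1];cv2.imwrite("pics/w8.png",im);np.save("w8.npy",c,allow_pickle=True)
t=read_camera("top")[:,:,::-1];cv2.imwrite("pics/t8.png",t)
cv2.imwrite("pics/c8.png",cv2.resize(im[170:400,30:530],None,fx=1.6,fy=1.6,interpolation=2))
```

```text
clk 20.98 gap-rel board [-0.001   0.0015  0.0383] F board [-7.5 -5.7  9.1] M [-0.82  1.28  0.09] yaw -0.0515 down [-0.0034 -0.0042 -1.    ] op 0.0186
```

View pics/c8.png

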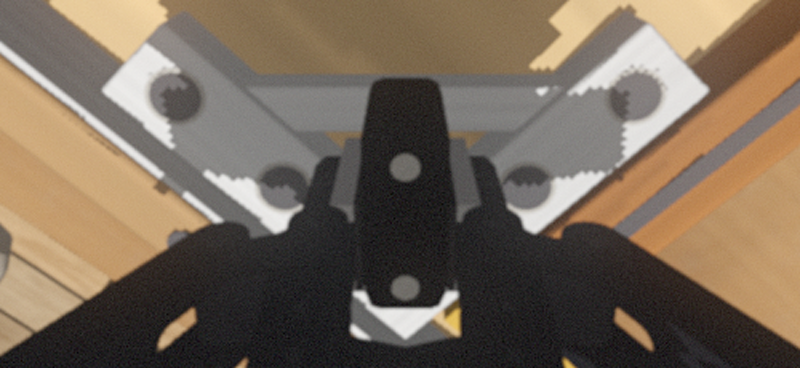

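The square's left leg lies along the back fence. The bar runs along the right leg, and firm contact on that side isn't reached yet: Fy is −5.7 N and rising slowly. I continue.

>>> play_rows --plan '[1,0.0004,0,0.0004,0,1,0,0,0,0,1,0.0004,0,0.0004,0,1,0,0,0,0,1,0,0,0,0]'

```text
clock: 21.5
position: [0.6452, 0.044, 0.0383]
eef_rot: [[0.743, -0.003, -0.67], [0.67, -0.005, 0.743], [-0.006, -1.0, -0.002]]
ft_force: [-7.5, -5.9, 8.2]
opening: 0.0187
```

```bash
python3 -c "
from h import *
st()"
```

```text
clk 21.50 gap-rel board [-0.001   0.002   0.0383] F board [-7.2 -6.3  8.2] M [-1.02  1.33  0.15] yaw -0.0517 down [-0.0035 -0.0055 -1.    ] op 0.0187
```

>>> play_rows --plan '[1,0.0004,0,0.0004,0,1,0,0,0,0,1,0.0004,0,0.0004,0,1,0,0,0,0,1,0,0,0,0]'

```text
clock: 21.92
position: [0.6453, 0.0442, 0.0384]
eef_rot: [[0.743, -0.004, -0.669], [0.669, -0.007, 0.743], [-0.007, -1.0, -0.003]]
ft_force: [-8.6, -7.2, 8.7]
opening: 0.0183
```

```bash
python3 -c "
from h import *
st()"
```

```text
clk 21.92 gap-rel board [-0.001   0.0022  0.0384] F board [-8.2 -7.6  8.7] M [-1.4   1.41  0.14] yaw -0.0522 down [-0.0036 -0.0072 -1.    ] op 0.0183
```

Contact with the swing fence: the motion has stalled at +2.2 mm, which is within the spigot play and the pose error. I build up a moderate press on both.

>>> play_rows --plan '[1,0.0005,0,0.0005,0,1,0,0,0,0,1,0.0005,0,0.0005,0,1,0,0,0,0,1,0.0005,0,-0.0005,0,1,0,0,0,0,1,0.0005,0,-0.0005,0,1,0,0,0,0]'

```text
clock: 22.58
position: [0.6453, 0.0444, 0.0385]
eef_rot: [[0.743, -0.007, -0.669], [0.669, -0.009, 0.743], [-0.011, -1.0, -0.002]]
ft_force: [-11.5, -9.8, 12.0]
opening: 0.0188
```

```bash
python3 -c "
from h import *
st()"
```

```text
clk 22.58 gap-rel board [-0.0009  0.0025  0.0385] F board [-11.  -10.4  12. ] M [-1.79  2.1   0.16] yaw -0.0528 down [-0.0067 -0.0094 -0.9999] op 0.0188
```

>>> play_rows --plan '[1,0.0005,0,0.0005,0,1,0,0,0,0,1,0.0005,0,0.0005,0,1,0,0,0,0,1,0,0,0,0,1,0,0,0,0]'

```text
clock: 23.08
position: [0.6453, 0.0445, 0.0387]
eef_rot: [[0.744, -0.007, -0.668], [0.668, -0.012, 0.744], [-0.013, -1.0, -0.004]]
ft_force: [-12.4, -12.1, 12.2]
opening: 0.0187
```

Run:
```python
from h import *
st()
c=calibration("wrist");im=read_camera("wrist")[:,:,::-1];cv2.imwrite("pics/w9.png",im);np.save("w9.npy",c,allow_pickle=True)
cs=calibration("top");t=read_camera("top")[:,:,::-1]
a=cv2.resize(im[160:280,330:530],None,fx=4,fy=4,interpolation=2)[:480,:800]
cv2.imwrite("pics/c9.png",a);cv2.imwrite("pics/t9.png",cv2.resize(t[110:260,220:380],None,fx=4,fy=4,interpolation=2))
```

```text
clk 23.08 gap-rel board [-0.0009  0.0025  0.0387] F board [-11.8 -12.7  12.2] M [-2.36  2.2   0.26] yaw -0.0533 down [-0.0068 -0.012  -0.9999] op 0.0187
```

View pics/c9.png

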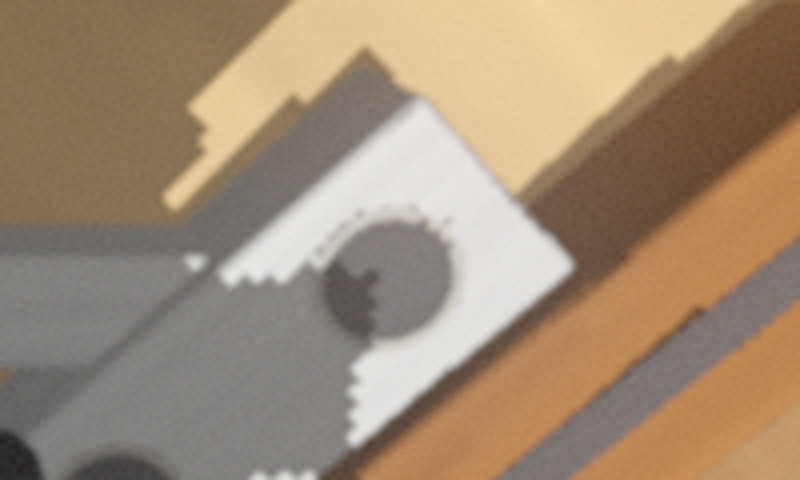

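Crop: the square's edge runs (575,265)–(330,470) and the bar's top inner edge (800,118)–(360,475). They are almost parallel; I check this in numbers, with the back fence edge too.

Run:
```python
from h import *
c=np.load("w9.npy",allow_pickle=True).item()
im=cv2.imread("pics/w9.png").astype(float)
R=lambda x,y,z:ray(c,330+(x+.5)/4-.5,160+(y+.5)/4-.5,z)
def yaw(a,b):d=a-b;return np.arctan(d[1]/d[0])
s=R(575,265,.034),R(340,463,.034);print("square",s,yaw(*s))
# subpixel bar edge: max gradient along image normal, red channel
for nm,p,q,z,ch in(("bar",(800,118),(420,430),.038,2),("sq",(560,278),(420,395),.034,0)):
    p,q=[np.array([330+(a+.5)/4-.5,160+(b+.5)/4-.5]) for a,b in(p,q)]
    n=np.array([-(q-p)[1],(q-p)[0]]);n/=np.linalg.norm(n);pts=[]
    for t in np.linspace(0.02,1,50):
        m=p+t*(q-p);k=np.arange(-4,4.01,.25);L=(m+np.outer(k,n)).astype(np.float32)
        v=cv2.remap(im[:,:,ch].astype(np.float32),L[:,0].reshape(1,-1),L[:,1].reshape(1,-1),1)[0]
        pts.append(L[np.argmax(np.abs(np.gradient(cv2.GaussianBlur(v[None],(7,1),1.5)[0])))])
    pts=np.array(pts);W=np.array([ray(c,u,v,z) for u,v in pts])
    vx,vy,x0,y0=cv2.fitLine(W[:,:2].astype(np.float32),cv2.DIST_HUBER,0,1e-4,1e-4).ravel();d=np.array([vx,vy])*np.sign(vx)
    a=np.arctan2(d[1],d[0]);r=(W[:,:2]-[x0,y0])@[-d[1],d[0]]
    o=np.array([x0,y0])-[.6453,.0445];print(nm,"yaw %.4f"%a,"rms mm",1e3*np.std(r),"y from TCP mm",1e3*(o@[-d[1],d[0]]),W[0],W[-1])
```

```text
square (array([0.57340405, 0.09156683, 0.034     ]), array([0.60706694, 0.09037538, 0.034     ])) -0.03537883073850305
bar yaw -0.0561 rms mm 0.35783625985217915 y from TCP mm 43.348596241318006 [0.54870799 0.09337896 0.038     ] [0.59779907 0.09037571 0.038     ]
sq yaw -0.0597 rms mm 0.08168495359675709 y from TCP mm 43.153018984841836 [0.57591146 0.09188095 0.034     ] [0.59522801 0.09073673 0.034     ]
```

View pics/t9.png

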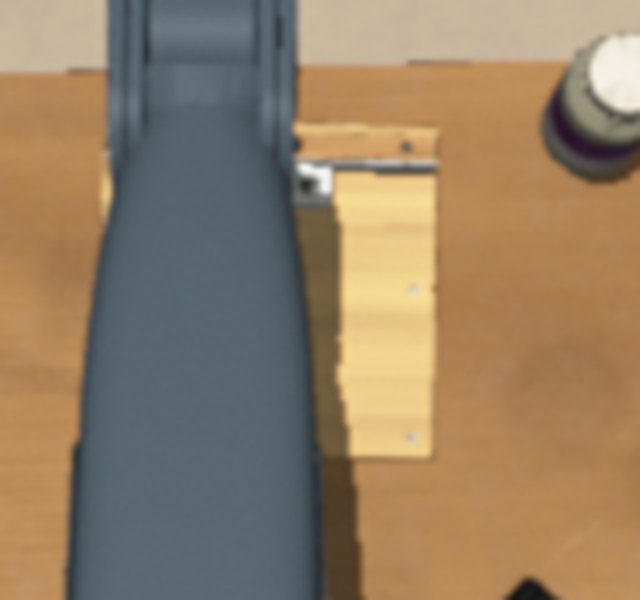

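The bar and square edges coincide to 0.2 mm and are parallel within about 0.004 rad, and I have about 12 N on each fence. The top view is blocked by the arm over the corner and shows nothing disturbed at right. The tool leans 0.014 rad under the push and z rose 0.5 mm, so I add a touch of downward press to keep the square flat.

>>> play_rows --plan '[1,0,0.0006,0,0,1,0,0,0,0,1,0,0.0006,0,0,1,0,0,0,0,1,0,0,0,0,1,0,0,0,0]'

```text
clock: 23.68
position: [0.6453, 0.0444, 0.0386]
eef_rot: [[0.744, -0.006, -0.668], [0.668, -0.012, 0.744], [-0.013, -1.0, -0.005]]
ft_force: [-13.9, -13.0, 15.4]
opening: 0.0191
```

```bash
python3 -c "
from h import *
st()"
```

```text
clk 23.68 gap-rel board [-0.0009  0.0025  0.0386] F board [-13.3 -13.7  15.4] M [-2.35  2.56  0.13] yaw -0.0535 down [-0.0064 -0.0119 -0.9999] op 0.0191
```

>>> play_rows --plan '[1,0,0,0,0,1,0,0,0,0,1,0,0,0,0,1,0,0,0,0,1,0,0,0,0,1,0,0,0,0,1,0,0,0,0,1,0,0,0,0]'

```text
clock: 24.35
position: [0.6453, 0.0444, 0.0386]
eef_rot: [[0.744, -0.006, -0.668], [0.668, -0.012, 0.744], [-0.013, -1.0, -0.005]]
ft_force: [-14.2, -13.0, 14.9]
opening: 0.0191
```

Run:
```python
from h import *
st()
print(close_job());st()
```

```text
clk 24.35 gap-rel board [-0.0009  0.0025  0.0386] F board [-13.6 -13.7  14.9] M [-2.28  2.52  0.18] yaw -0.0535 down [-0.0064 -0.0119 -0.9999] op 0.0191
the job is handed in; nothing more can be done
None
the job is handed in; nothing more can be done
```

The swing fence is on the spigot and the square is pressed into the corner, still gripped. I handed the job in at 24.4 s.

- **Swing fence:** I lowered the sleeve until it met the board at the expected height with about 7 N, then released it with the bar pointing away from the back fence and turned slightly inwards.
- **Square:** I laid it flat on the board, pressed it to the back fence and slid it along until it swung the bar square.
- **Last checks:**
  - The push was about 13.6 N at the back fence, 13.7 N at the swing fence (friction included) and 15 N downward. It stayed steady for 0.7 s before hand-in.
  - In the last wrist picture, the bar's and the square's edges lie within about 0.2 mm of each other and are parallel to within about 0.004 rad.
- **Less certain:**
  - The tool leans about 0.013 rad under the push and had risen 0.4 mm, so the square's far ends may be lifted slightly. A little more downward press did not change the lean.
  - The square stopped about 2.5 mm beyond my estimate along the back fence. The spigot's play (1.5 mm) and camera error (about 2 mm) could explain it.
  - The arm blocked the top camera's view of the corner at the end, so squareness rests on the wrist picture and the forces.
  - The two readings of the square's edge in that picture (0.035 and 0.060 rad) differ. I trusted the finer one, which fits the tool's own angle (0.053 rad).

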